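# Click the yellow die into the palm punch

### The arm

A 7-joint arm with a two-finger parallel gripper is mounted at the origin on the work surface. World frame = base frame: x ahead of the robot, y to its left, z up, the work surface at z = 0. Lengths are in m, angles in rad, forces in N, time in s.
With the tool pointing down it reaches from about 0.4 to 0.925 m from the base axis. Payload 4.1 kg.
Tool frame: the origin (TCP) lies on the centre line of the jaws, within the pads' length; the fingertips stand 14 mm ahead of it and the grasp point (between the pads) lies 5 mm behind it; z points along the fingers, y is the line along which they close (so a half turn about z gives the same grasp; the last joint's range is limited). The gripper opens to 85 mm and grips with 20 to 120 N. Pads are 22 mm wide; open, the fingers measure 114 mm over their backs; the gripper's body (76 mm by 85 mm) begins 54 mm behind the grasp point. The pads swing forward as they close: fully open they stand 13 mm farther back than shut.
Start: joints at [-1.337, 0.398, 0.045, 1.537, -0.019, 1.207, -0.051], TCP at [0.212, 0.614, 0.245] pointing down, gripper open.
Joint ranges: [-2.82, 2.82], [-0.49, 2.23], [-1.37, 1.46], [0, 2.46], [-1.36, 4.5], [0.23, 2], [-2.94, 2.94]. Speed limits (rad/s): [2.57, 2.57, 3.14, 3.14, 3.14, 3.14, 3.14].

### API

Orientations are given as a unit quaternion [w, x, y, z].
In Python, from plant import env, imaging gives the robot as it stands. The module is installed in compiled form; this text tells all that it offers.
- The arm moves only by the tool send_rows, never from a script. Its argument "moves" is text: rows parted by semicolons, each of 7 numbers parted by spaces: the shift along the tool's x, y, z in units of 40 mm (1.0 is 40 mm), then the turn, a rotation vector about the tool's x, y, z in rad, then the finger opening in mm, from 0 to 85.4. In form: x y z wx wy wz grip; .... A call has 1 to 12 rows; each row shifts and turns the commanded pose from where the row before left it, along the tool's axes as they then stand; what a row does not reach is not made up. A row lasts 1/10 s, in which the tool goes at most 50 mm and 8.59 degrees, less where a joint would pass 70% of its speed; a pose out of reach is approached as far as the arm can. A call is refused whole if a number of a shift passes 1 or a number of a turn 0.15, either way. A call with a gripper value outside its range is refused whole. The fingers move at their own pace and stop on an object; "newtons" is the grip in N (left out, the last holds). Time passes only in rows, so rows that do not move let the fingers close. It gives the time, the measured TCP pose, the force, the opening and the grip force at its end, in the units of the state.
- env.read_state(): the state, without advancing time (a new reading comes with each control period).
- imaging.grab_frame(name): name is "side" or "top" or "wrist"; returns a dict with "frame" (384x512x3 uint8, red, green, blue), "fx", "fy", "cx", "cy" (pixels), "rvec" (rotation vector, rad) and "tvec" (3), from world to camera coordinates, as OpenCV has them. Camera axes: x right, y down, z forward; pixel columns grow to the right and rows downward; lengths in m; the calibration is good to about 2 mm. The wrist camera is an equidistant fisheye: a pixel r from the principal point sees the ray r / f radians off the axis. A picture is of the moment at which its call begins. There is no depth.
- env.finish_job(): hands the job in; it is judged then, once.
The state is a dict: "t": time; "joints": joint angles; "joint_vel": joint speeds; "joint_efforts": joint torques, N m; "ee_pos": TCP position; "ee_rot": TCP orientation; "ft_force": force on the tool from outside, world axes, zero at the start; "ft_torque": the same for the moment, N m; "grip_width": opening from 0.0 (shut) to 1.0 (fully open); "grasp_force": force on a finger pad.
Only numpy, scipy, OpenCV 4.12 (cv2) and the standard library are available. Lean on these libraries where they do the work, as an engineer would, in place of code of your own. Each camera call takes 0.05 s, during which the arm holds its last target. There are 200 camera calls.

### The job

Take the yellow die cartridge out of the wooden storage block and push it foot first down into the well of the blue palm punch until it clicks past the side ball and sits fully home, held by the ball. The punch head is sprung and gives way under your push; push by feel and do not drive the head down hard enough to reach its bottom stop. Let go of the cartridge and leave the other cartridges and everything else on the desk where they are.

Things in the scene. Friction and masses are not known exactly. Their poses are not given: they have to be found in the camera images.
- cart_yellow: Yellow upright die cartridge, 22 mm thick (x), 34 mm wide (y), 84 mm tall (z), 0.11 to 0.21 kg. Origin: centre of its underside. From 22 mm up it is a plain flat-sided block; grip across the 22 mm, 60 to 75 mm up. Below is a dark waist 16 mm thick and, at the foot, a steel bead 12 mm tall, full width, rounded by 6 mm, which the side ball snaps over. Same either way round.
- cart_blue: Blue die cartridge, same shape, size and origin; stays in its pocket.
- cart_green: Green die cartridge, same shape, size and origin; stays in its pocket.
- rack: Fixed plywood block, 75 mm (x) by 200 mm (y), 22 mm tall, origin at the centre of its underside. Three pockets along y at -60, 0 and +60 mm, each 25 (x) by 37 mm (y), floor 8 mm above the table; a cartridge stands upright in each, its x along the block's x. Which pocket holds the yellow one varies.
- punch: Palm punch: fixed blue base plate 140 mm (x) by 150 mm (y), 16 mm thick, origin at the centre of its underside. Two steel guide posts, 10 mm diameter, at y = -48 and +48 mm, reach 96 mm above the table. Between them rides an aluminium head (50 by 60 mm) on springs: up at rest, starts down at about 5 N, then 0.8 N per mm, stop 24 mm down; it springs back when let go.
- well (a point): Where the centre of the floor of the head's well is with the head up, 52 mm above the table (this point stays when the head is pressed). z up; x, y along the well's short and long sides. Open-topped, 24 mm (x) by 36 mm (y), 40 mm deep: 1 mm clearance to the cartridge each side. Fully home and let go, the cartridge has its origin here and its x along this x, either way.
- mouth (a point): Centre of the well's mouth with the head up, level with the head's top rim, 40 mm above well; same axes.
- tube: Cardboard tube standing upright, 42 mm diameter, 100 mm tall, origin at the centre of its underside; clutter, leave it.
- tape: Flat clear roll of tape, 90 mm diameter, 20 mm tall, origin at the centre of its underside; clutter, leave it.
- glue: Glue stick standing upright, 32 mm diameter, 95 mm tall, grey with a pale band, origin at the centre of its underside; clutter, leave it.
- eraser: White eraser, 50 by 22 by 12 mm, origin at the centre of its underside; clutter, leave it.
- detent (a point): Centre, head up, of a sprung steel ball, 12 mm diameter, 9 N/mm, poking 5 mm into the well from its +x wall, 12 mm above the floor; brass housing outside. Going in, the cartridge meets it with its foot 14 mm above the floor; passing it takes a push of about 11 to 16 N, under which the head sinks too; then it snaps 5 mm down and is held. Over about 21 N is too hard.

How it is judged:
By the outcome, as a careful person would: the job done as asked, in the order asked, and still so for the second after the job is handed in, with the robot touching nothing.
It also fails if it takes over 48 s, if anything falls off the work surface, if the arm or the gripper's body presses on something with over 40 N, if the wrist force passes 120 N, or if a joint passes its speed limit or range.

## Working session

There is one attempt and no reset: what is moved stays moved. The work goes in short steps, Python scripts to look and compute and a tool call to move; the robot and the scene stay as the last step left them, time stands still between calls to the robot, and variables do not carry over. Pictures are saved under pics/ and viewed, at most 10 in all, crops included, and the job is handed in when it is done.

Besides the shell and the picture viewer there is one more tool, called by a JSON object that holds its "method" and its "body". send_rows: Moves the arm, as the interface text tells. Its arguments: {"type":"object","properties":{"moves":{"type":"string"},"newtons":{"type":"number"}},"required":["moves"]}

```bash
mkdir -p pics
python3 - <<'E'
from plant import env, imaging
import cv2,pickle,numpy as np
s=env.read_state();print({k:np.round(v,3).tolist() for k,v in s.items()})
for n in ("top","side","wrist"):
    f=imaging.grab_frame(n);pickle.dump(f,open(f"pics/{n}0.pkl","wb"))
    cv2.imwrite(f"pics/{n}0.png",f["frame"][:,:,::-1])
    print(n,[np.round(f[k],3).tolist() for k in("fx","fy","cx","cy","rvec","tvec")])
E
```

```text
{'t': 0.0, 'joints': [-1.337, 0.399, 0.045, 1.538, -0.019, 1.207, -0.051], 'joint_vel': [0.001, -0.001, -0.001, -0.002, 0.002, 0.001, -0.001], 'joint_efforts': [-0.0, -47.514, 1.365, -25.421, 0.012, 0.01, 0.0], 'ee_pos': [0.212, 0.614, 0.244], 'ee_rot': [-0.0, 0.166, 0.986, -0.001], 'ft_force': [-1.723, 0.165, 1.384], 'ft_torque': [-0.008, 0.038, 0.006], 'grasp_force': 0.0, 'grip_width': 1.0}
top [467.078, 467.078, 256.048, 193.853, [2.194, -2.174, 0.074], [-0.032, 0.599, 0.897]]
side [369.06, 369.06, 261.218, 189.881, [2.47, -0.145, 0.059], [-0.598, 0.084, 0.723]]
wrist [297.319, 297.319, 252.361, 193.608, [-2.365, -1.686, -0.235], [-0.65, -0.036, 0.379]]
```

View pics/top0.png

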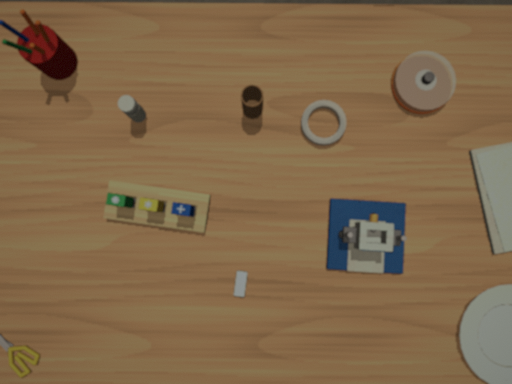

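View pics/side0.png

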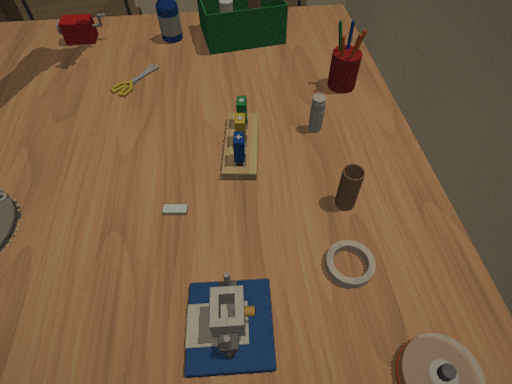

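The top view shows the rack at about (157,207), with yellow in the middle pocket at (150,205). The punch is at (367,236), with its brass ball housing at (374,217).

```bash
cat > h.py <<'E'
import numpy as np,cv2
from scipy.spatial.transform import Rotation as R
def cam(f):
    return np.array([[f["fx"],0,f["cx"]],[0,f["fy"],f["cy"]],[0,0,1.]])
def proj(f,P): return cv2.projectPoints(np.atleast_2d(np.asarray(P,float)),np.array(f["rvec"]),np.array(f["tvec"]),cam(f),None)[0][:,0]
def back(f,uv,z):
    Rm=R.from_rotvec(f["rvec"]).as_matrix();c=-Rm.T@np.array(f["tvec"])
    d=Rm.T@np.linalg.inv(cam(f))@np.array([uv[0],uv[1],1.])
    return c+d*(z-c[2])/d[2]
def obj(x,y,yaw,pts):
    c,s=np.cos(yaw),np.sin(yaw);p=np.asarray(pts,float)
    return np.c_[x+c*p[:,0]-s*p[:,1],y+s*p[:,0]+c*p[:,1],p[:,2]]
E
python3 - <<'E'
from h import *
import pickle
t=pickle.load(open("pics/top0.pkl","rb"));s=pickle.load(open("pics/side0.pkl","rb"))
im=t["frame"][:,:,::-1]; sm=s["frame"][:,:,::-1]
hsv=cv2.cvtColor(im,cv2.COLOR_BGR2HSV)
m=cv2.inRange(hsv,(100,120,40),(120,255,255));m[:,:300]=0
r=cv2.minAreaRect(cv2.findNonZero(m));b=cv2.boxPoints(r);print("base px",r)
q=np.array([back(t,p,.016) for p in b]);print(q.round(4).tolist(),np.linalg.norm(np.diff(q,axis=0),axis=1), q.mean(0))
A=cv2.resize(im[165:245,95:215],(480,320),interpolation=2)
B=cv2.resize(im[190:285,315:415],(320,304),interpolation=2)
C=cv2.resize(sm[265:375,180:280],(320,280),interpolation=2);D=cv2.resize(sm[90:185,210:270],(177,280),interpolation=2)
g=np.zeros((600,800,3),np.uint8);g[:320,:480]=A;g[:304,480:]=B;g[320:,:320]=C;g[320:,320:497]=D
cv2.imwrite("pics/z1.png",cv2.convertScaleAbs(g,alpha=1.5))
E
```

```text
base px ((365.75872802734375, 235.85992431640625), (74.72918701171875, 68.86563110351562), 3.5763344764709473)
[[0.4555, -0.1655, 0.016], [0.5901, -0.1742, 0.016], [0.5823, -0.3211, 0.016], [0.4479, -0.311, 0.016]] [0.13486194 0.14718204 0.134738  ] [ 0.51897244 -0.24294536  0.016     ]
```

View pics/z1.png

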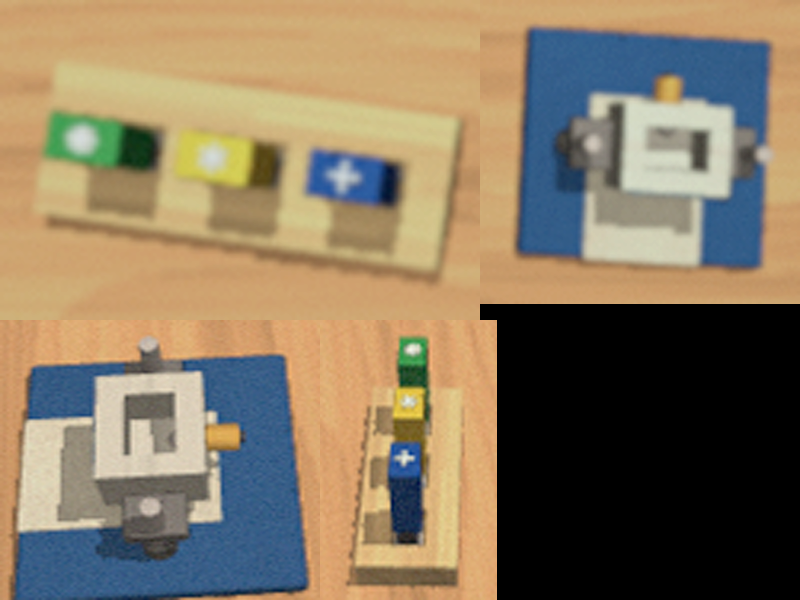

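The zoomed view shows all three pockets, the yellow top and the head rim clearly. The ball is on the +x (far) side. I'll fit poses to these corners.

```bash
cat > fit.py <<'E'
from h import *
import pickle
from scipy.optimize import least_squares
t=pickle.load(open("pics/top0.pkl","rb"));s=pickle.load(open("pics/side0.pkl","rb"))
tA=lambda x,y:(95+x/4-.4,165+y/4-.4)
tB=lambda x,y:(315+(x-480)/3.2-.35,190+y/3.2-.35)
sC=lambda x,y:(180+x/3.2-.35,265+(y-320)*110/280-.3)
sD=lambda x,y:(210+(x-320)*60/177-.3,90+(y-320)*95/280-.3)
def rect(a,b,z): return [(a/2,b/2,z),(a/2,-b/2,z),(-a/2,-b/2,z),(-a/2,b/2,z)]
def fit(obs,x0,name):
    def res(p): return np.concatenate([(proj(f,obj(*p,pts))-np.array(uv)).ravel() for f,pts,uv in obs])
    r=least_squares(res,x0,loss="soft_l1");print(name,r.x.round(4),"rms px",np.sqrt(np.mean(res(r.x)**2)).round(2));return r.x
B=[tB(530,28),tB(770,42),tB(760,267),tB(518,253)]
H=[tB(625,103),tB(733,107),tB(730,198),tB(622,192)]
SH=[sC(203,373),sC(209,473),sC(96,478),sC(96,377)]   # rim in side: far-left order fixed below
SB=[sC(284,356),sC(307,588),sC(15,598),sC(33,367)]
K=[tA(57,62),tA(460,118),tA(438,270),tA(35,215)]
Y=[tA(180,130),tA(254,138),tA(250,187),tA(176,178)]
SY=[sD(423,390),sD(424,417),sD(393,417),sD(395,390)]
b=rect(.14,.15,.016);h=rect(.05,.06,.092);k=rect(.075,.2,.022);y=rect(.022,.034,.092)
for nm,o in dict(baseT=[(t,b,B)],headT=[(t,h,H)],baseS=[(s,b,SB)],headS=[(s,h,SH)],all=[(t,b,B),(t,h,H),(s,b,SB),(s,h,SH)]).items(): fit(o,(.52,-.24,-.05),nm)
for nm,o in dict(rackT=[(t,k,K)],yelT=[(t,y,Y)],yelS=[(s,y,SY)]).items(): fit(o,(.6,.2,-.1),nm)
E
python3 fit.py
```

```text
baseT [ 0.5192 -0.2435 -0.0524] rms px 0.58
headT [ 0.5189 -0.2444 -0.0391] rms px 0.21
baseS [ 0.5215 -0.2433 -0.0642] rms px 1.06
headS [ 0.5219 -0.2435 -0.0484] rms px 0.3
all [ 0.5206 -0.2438 -0.0557] rms px 0.9
rackT [ 0.573   0.1682 -0.1263] rms px 0.18
yelT [ 0.5734  0.1678 -0.0908] rms px 0.18
yelS [ 0.5753  0.168  -0.0956] rms px 0.47
```

{"method": "send_rows", "body": {"moves": "0 0 0 0 0 0.149 85; 0 0 0 0 0 0.149 85; 0 0 0 0 0 0.149 85; 0 0 0 0 0 0.149 85; 0 0 0 0 0 0.149 85; 0 0 0 0 0 0.149 85; 0 0 0 0 0 0.149 85; 0 0 0 0 0 0.149 85; 0 0 0 0 0 0.149 85; 0 0 0 0 0 0 85", "newtons": 40}}

```text
t: 1.15
ee_pos: [0.2121, 0.6142, 0.2449]
ee_rot: [0.0, 0.742, 0.67, -0.0]
ft_force: [0.3, -0.1, 0.5]
grip_width: 0.997
grasp_force: 0.0
```

```bash
cat > go.py <<'E'
import sys,numpy as np
from plant import env
from scipy.spatial.transform import Rotation as R
x,y,z,yaw=map(float,sys.argv[1:5])   # target TCP, desired angle of tool y
s=env.read_state();w,a,b,c=s["ee_rot"];Rt=R.from_quat([a,b,c,w]);M=Rt.as_matrix()
ya=np.arctan2(M[1,1],M[0,1]);dw=-(yaw-ya)
tilt=Rt.inv().apply(np.cross(M[:,2],[0,0,-1]))
print("t",round(s["t"],2),"pos",np.round(s["ee_pos"],4),"yaw",round(ya,4),"turn wz",round(dw,4),"tilt fix",tilt.round(4))
print("units",np.round(M.T@(np.array([x,y,z])-s["ee_pos"])/.04,3),"F",np.round(s["ft_force"],2),"grip",round(s["grip_width"],3),round(s["grasp_force"],1))
E
python3 go.py 0.5743 0.168 0.2 -0.115
```

```text
t 1.15 pos [0.2121 0.6142 0.2449] yaw -0.1025 turn wz 0.0125 tilt fix [0.0002 0.0009 0.    ]
units [-10.168  10.148   1.133] F [ 0.25 -0.1   0.54] grip 0.997 0.0
```

{"method": "send_rows", "body": {"moves": "-0.8 0.8 0 0 0 0.0125 85; -0.8 0.8 0 0 0 0 85; -0.8 0.8 0 0 0 0 85; -0.8 0.8 0 0 0 0 85; -0.8 0.8 0 0 0 0 85; -0.8 0.8 0 0 0 0 85; -0.8 0.8 0 0 0 0 85; -0.8 0.8 0 0 0 0 85; -0.8 0.8 0 0 0 0 85; -0.8 0.8 0 0 0 0 85; -0.8 0.8 0 0 0 0 85; 0 0 0 0 0 0 85"}}

```text
t: 2.35
ee_pos: [0.5259, 0.2165, 0.2458]
ee_rot: [0.003, 0.75, 0.662, -0.0]
ft_force: [-1.3, 0.2, 0.4]
grip_width: 0.994
grasp_force: 0.0
```

```bash
python3 go.py 0.5743 0.168 0.2 -0.115
```

```text
t 2.35 pos [0.5259 0.2165 0.2458] yaw -0.1241 turn wz -0.0091 tilt fix [ 0.0038  0.0034 -0.    ]
units [-1.048  1.347  1.155] F [-1.26  0.22  0.4 ] grip 0.994 0.0
```

{"method": "send_rows", "body": {"moves": "-0.5 0.7 0.55 0 0 0 85; -0.5 0.65 0.55 0 0 0 85; 0 0 0 0 0 0 85; 0 0 0 0 0 0 85"}}

```text
t: 2.75
ee_pos: [0.5706, 0.1782, 0.2005]
ee_rot: [-0.0, 0.747, 0.665, -0.001]
ft_force: [-0.3, -0.0, -0.1]
grip_width: 0.991
grasp_force: 0.0
```

```bash
python3 go.py 0.5743 0.168 0.2 -0.115
python3 - <<'E'
from plant import imaging
import cv2,pickle
f=imaging.grab_frame("wrist");pickle.dump(f,open("pics/w1.pkl","wb"));cv2.imwrite("pics/w1.png",cv2.convertScaleAbs(f["frame"][:,:,::-1],alpha=1.5))
E
```

```text
t 2.75 pos [0.5706 0.1782 0.2005] yaw -0.1149 turn wz 0.0001 tilt fix [-0.0017  0.0007 -0.    ]
units [-0.242  0.122  0.013] F [-0.29 -0.01 -0.08] grip 0.991 0.0
```

View pics/w1.png

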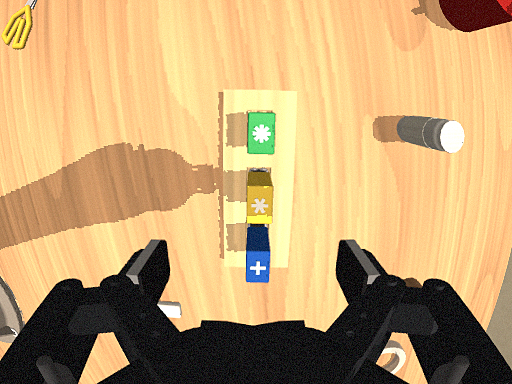

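The wrist view shows the yellow cartridge between the jaws at about (260,205), with the block parallel to the jaws. Moving down over it.

{"method": "send_rows", "body": {"moves": "-0.24 0.12 0 0 0 0 85; 0 0 0.9 0 0 0 85; 0 0 0.9 0 0 0 85; 0 0 0.9 0 0 0 85; 0 0 0.5 0 0 0 85; 0 0 0 0 0 0 85; 0 0 0 0 0 0 85"}}

```text
t: 3.5
ee_pos: [0.5752, 0.1689, 0.0744]
ee_rot: [0.0, 0.746, 0.666, 0.001]
ft_force: [-0.1, 0.1, -0.2]
grip_width: 0.998
grasp_force: 0.0
```

```bash
python3 go.py 0.5743 0.168 0.071 -0.115
python3 - <<'E'
from plant import imaging
import cv2,pickle,numpy as np
g=[]
for n in("wrist","side"):
    f=imaging.grab_frame(n);pickle.dump(f,open(f"pics/{n}2.pkl","wb"));g.append(f["frame"][:,:,::-1])
a=cv2.resize(g[0][150:350,130:390],(520,400),interpolation=2);b=cv2.resize(g[1][60:200,190:290],(280,392),interpolation=2)
o=np.zeros((400,800,3),np.uint8);o[:,:520]=a;o[:392,520:]=b
cv2.imwrite("pics/w2.png",cv2.convertScaleAbs(o,alpha=1.4))
E
```

```text
t 3.5 pos [0.5752 0.1689 0.0744] yaw -0.1143 turn wz 0.0007 tilt fix [ 0.0013 -0.0008  0.    ]
units [-0.026 -0.019  0.084] F [-0.07  0.11 -0.18] grip 0.998 0.0
```

View pics/w2.png

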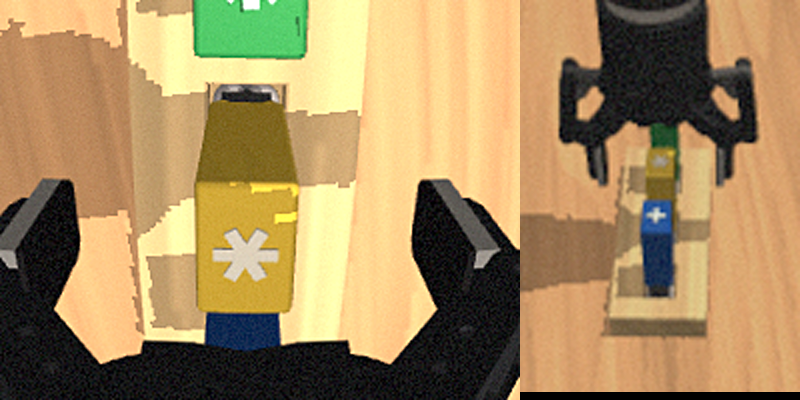

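Cartridge is centred between the pads and square to them. Closing.

{"method": "send_rows", "body": {"moves": "0 0 0.08 0 0 0 85; 0 0 0 0 0 0 50; 0 0 0 0 0 0 30; 0 0 0 0 0 0 15; 0 0 0 0 0 0 15; 0 0 0 0 0 0 15; 0 0 0 0 0 0 15; 0 0 0 0 0 0 15; 0 0 0 0 0 0 15; 0 0 0 0 0 0 15", "newtons": 60}}

```text
t: 4.6
ee_pos: [0.5749, 0.1686, 0.0703]
ee_rot: [0.0, 0.747, 0.665, 0.0]
ft_force: [1.1, 0.4, 2.6]
grip_width: 0.249
grasp_force: 59.0
```

```bash
python3 go.py 0.5743 0.168 0.245 -0.115
```

```text
t 4.6 pos [0.5749 0.1686 0.0703] yaw -0.1154 turn wz -0.0004 tilt fix [ 0.0007 -0.0003 -0.    ]
units [-0.014 -0.01  -4.367] F [1.06 0.45 2.58] grip 0.249 59.0
```

{"method": "send_rows", "body": {"moves": "0 0 -0.3 0 0 0 15; 0 0 -0.5 0 0 0 15; 0 0 -0.7 0 0 0 15; 0 0 -0.9 0 0 0 15; 0 0 -0.9 0 0 0 15; 0 0 -0.8 0 0 0 15; 0 0 -0.3 0 0 0 15; 0 0 0 0 0 0 15; 0 0 0 0 0 0 15; 0 0 0 0 0 0 15"}}

```text
t: 5.6
ee_pos: [0.5732, 0.1683, 0.2438]
ee_rot: [-0.001, 0.747, 0.665, -0.002]
ft_force: [-0.6, -1.0, -1.8]
grip_width: 0.251
grasp_force: 59.6
```

```bash
python3 go.py 0.5203 -0.2438 0.22 -0.05
```

```text
t 5.6 pos [0.5732 0.1683 0.2438] yaw -0.1153 turn wz -0.0653 tilt fix [-0.0037  0.0019  0.    ]
units [-10.385  -0.125   0.616] F [-0.63 -1.03 -1.81] grip 0.251 59.6
```

{"method": "send_rows", "body": {"moves": "0 0 0 0 0 -0.065 15; -0.6 -0.07 0 0 0 0 15; -1 -0.08 0 0 0 0 15; -1 -0.08 0 0 0 0 15; -1 -0.08 0 0 0 0 15; -1 -0.08 0 0 0 0 15; -1 -0.08 0 0 0 0 15; -1 -0.08 0 0 0 0 15; -1 -0.08 0 0 0 0 15; -1 -0.08 0 0 0 0 15; -1 -0.08 0.3 0 0 0 15; -0.6 -0.05 0.3 0 0 0 15"}}

```text
t: 6.8
ee_pos: [0.5185, -0.241, 0.2207]
ee_rot: [-0.0, 0.726, 0.688, -0.001]
ft_force: [0.3, -0.2, -1.3]
grip_width: 0.252
grasp_force: 59.5
```

{"method": "send_rows", "body": {"moves": "0 0 0 0 0 0 15; 0 0 0 0 0 0 15; 0 0 0 0 0 0 15; 0 0 0 0 0 0 15"}}

```text
t: 7.2
ee_pos: [0.5212, -0.2356, 0.222]
ee_rot: [-0.0, 0.724, 0.69, 0.0]
ft_force: [-0.5, 0.1, -1.7]
grip_width: 0.251
grasp_force: 59.5
```

```bash
python3 go.py 0.5203 -0.2438 0.185 -0.05
```

```text
t 7.2 pos [ 0.5212 -0.2356  0.222 ] yaw -0.0476 turn wz 0.0024 tilt fix [ 0.0002 -0.0008  0.    ]
units [-0.207 -0.013  0.925] F [-0.48  0.06 -1.66] grip 0.251 59.5
```

{"method": "send_rows", "body": {"moves": "-0.2 -0.01 0.5 0 0 0 15; 0 0 0.5 0 0 0 15; 0 0 0.35 0 0 0 15; 0 0 0 0 0 0 15; 0 0 0 0 0 0 15; 0 0 0 0 0 0 15"}}

```text
t: 7.8
ee_pos: [0.5205, -0.2454, 0.1691]
ee_rot: [0.001, 0.725, 0.689, 0.001]
ft_force: [-0.2, -0.2, -1.6]
grip_width: 0.251
grasp_force: 59.5
```

```bash
python3 go.py 0.5203 -0.2438 0.165 -0.05
python3 - <<'E'
from plant import imaging
import cv2,pickle,numpy as np
g={}
for n in("wrist","side","top"):
    f=imaging.grab_frame(n);pickle.dump(f,open(f"pics/{n}3.pkl","wb"));g[n]=f["frame"][:,:,::-1]
a=cv2.resize(g["wrist"][150:300,150:350],(800,600),interpolation=2)
cv2.imwrite("pics/w3.png",cv2.convertScaleAbs(a,alpha=1.5))
b=cv2.resize(g["side"][225:375,160:300],(560,600),interpolation=2)
cv2.imwrite("pics/s3.png",cv2.convertScaleAbs(b,alpha=1.5))
E
```

```text
t 7.8 pos [ 0.5205 -0.2454  0.1691] yaw -0.05 turn wz 0.0 tilt fix [0.002  0.0004 0.    ]
units [ 0.039 -0.007  0.104] F [-0.19 -0.19 -1.62] grip 0.251 59.5
```

View pics/w3.png

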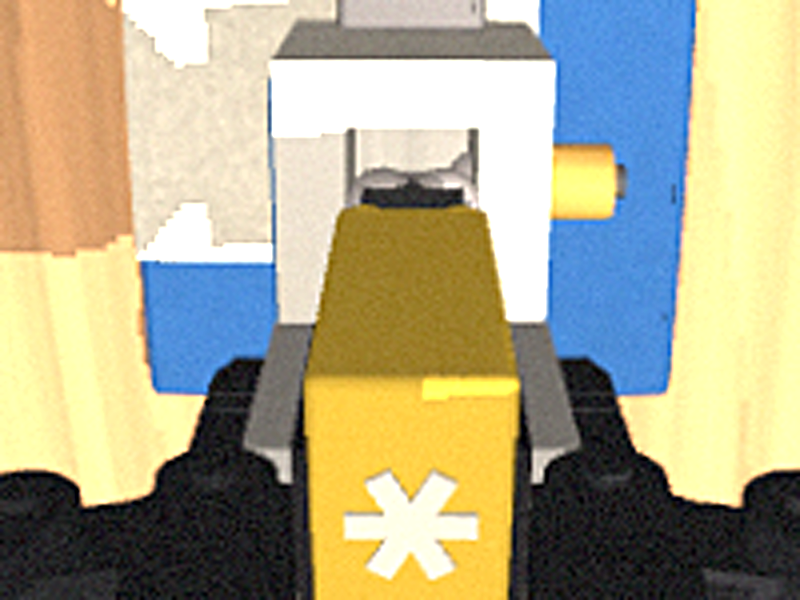

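View pics/s3.png

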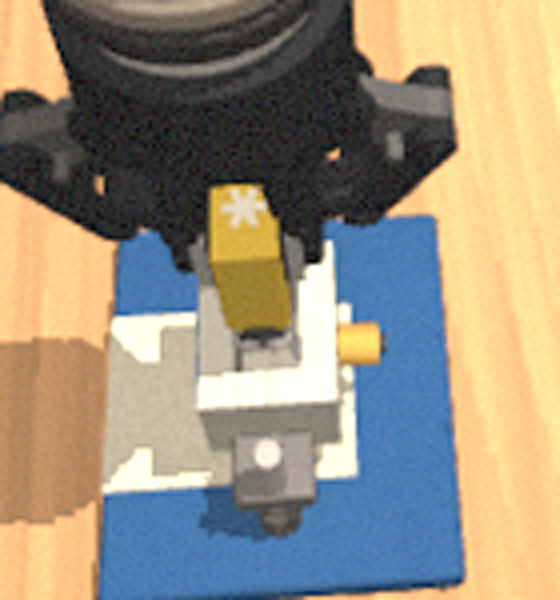

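The wrist crop shows the foot bead (cols 352–477) centred over the well opening (347–478). x agrees to about 0.3 mm, so next I check y numerically.

```bash
cat > wy.py <<'E'
from h import *
import pickle
w=pickle.load(open("pics/wrist3.pkl","rb"));s=pickle.load(open("pics/side3.pkl","rb"))
def wb(u,v,z,sc=4,o=(150,150)):
    u=o[0]+(u+.5)/sc-.5;v=o[1]+(v+.5)/sc-.5
    p=np.array([[[(u-w["cx"])/w["fx"],(v-w["cy"])/w["fy"]]]]);q=cv2.fisheye.undistortPoints(p,np.eye(3),np.zeros(4))[0,0]
    Rm=R.from_rotvec(w["rvec"]).as_matrix();c=-Rm.T@np.array(w["tvec"]);d=Rm.T@np.r_[q,1]
    return c+d*(z-c[2])/d[2]
def sb(u,v,z): return back(s,(160+(u+.5)/4-.5,225+(v+.5)/4-.5),z)
f=.1068;ax=np.array([np.cos(.05),-np.sin(.05)]);ay=np.array([np.sin(.05),np.cos(.05)])
def pr(n,p): print(n,"world",p[:2].round(4),"| x'",round(p[:2]@ax*1e3,1),"y'",round(p[:2]@ay*1e3,1))
print("WRIST");
pr("cart +y face low",wb(414,208,f+.022));pr("cart +y face top",wb(412,377,f+.084))
pr("rim far",wb(413,58,.092));pr("rim near",wb(413,322,.092));pr("well far",wb(413,128,.092));pr("rim L",wb(272,130,.092));pr("rim R",wb(555,130,.092));pr("bead L",wb(352,195,f+.006));pr("bead R",wb(477,195,f+.006))
print("SIDE")
for n,u,v in(("top nl",213,263),("top nr",281,262),("top fl",209,185),("top fr",273,183)):pr("cart "+n,sb(u,v,f+.084))
pr("low nl",sb(230,328,f+.022));pr("low nr",sb(289,333,f+.022))
pr("rim nl",sb(197,410,.092));pr("rim nr",sb(337,401,.092));pr("well near",sb(270,373,.092));pr("rim fr",sb(331,240,.092))
E
python3 wy.py
```

```text
WRIST
cart +y face low world [ 0.5223 -0.2286] | x' 533.1 y' -202.3
cart +y face top world [ 0.5219 -0.2268] | x' 532.6 y' -200.4
rim far world [ 0.5231 -0.2126] | x' 533.1 y' -186.2
rim near world [ 0.5206 -0.2627] | x' 533.1 y' -236.3
well far world [ 0.5225 -0.2253] | x' 533.1 y' -198.9
rim L world [ 0.4973 -0.2244] | x' 507.8 y' -199.2
rim R world [ 0.5479 -0.2269] | x' 558.6 y' -199.2
bead L world [ 0.5122 -0.231 ] | x' 523.1 y' -205.1
bead R world [ 0.5325 -0.232 ] | x' 543.4 y' -205.1
SIDE
cart top nl world [ 0.5102 -0.2612] | x' 522.6 y' -235.4
cart top nr world [ 0.5309 -0.2633] | x' 543.4 y' -236.5
cart top fl world [ 0.5099 -0.235 ] | x' 521.0 y' -209.2
cart top fr world [ 0.5302 -0.2367] | x' 541.3 y' -209.9
low nl world [ 0.5101 -0.2581] | x' 522.4 y' -232.2
low nr world [ 0.53   -0.2621] | x' 542.4 y' -235.3
rim nl world [ 0.4946 -0.272 ] | x' 507.6 y' -247.0
rim nr world [ 0.5441 -0.2747] | x' 557.2 y' -247.1
well near world [ 0.5211 -0.2619] | x' 533.5 y' -235.6
rim fr world [ 0.5473 -0.214 ] | x' 557.3 y' -186.3
```

Well centre is at y' ≈ −216.9 mm and the cartridge at ≈ −218.2 mm. I'll shift +1.4 mm along tool x, then ease in.

{"method": "send_rows", "body": {"moves": "0.035 0 0 0 0 0 15; 0 0 0.1 0 0 0 15; 0 0 0.1 0 0 0 15; 0 0 0.1 0 0 0 15; 0 0 0.05 0 0 0 15; 0 0 0.05 0 0 0 15; 0 0 0.05 0 0 0 15; 0 0 0 0 0 0 15; 0 0 0 0 0 0 15"}}

```text
t: 8.85
ee_pos: [0.5198, -0.2439, 0.1501]
ee_rot: [0.0, 0.725, 0.689, 0.0]
ft_force: [0.3, 0.1, -1.8]
grip_width: 0.248
grasp_force: 59.5
```

```bash
python3 go.py 0.5206 -0.2442 0.15 -0.05
```

```text
t 8.85 pos [ 0.5198 -0.2439  0.1501] yaw -0.0505 turn wz -0.0005 tilt fix [ 0.0001 -0.     -0.    ]
units [-0.006  0.021  0.002] F [ 0.3   0.11 -1.78] grip 0.248 59.5
```

The foot is 4 mm below the rim with no contact force. Continuing towards the ball.

{"method": "send_rows", "body": {"moves": "0 0 0.05 0 0 0 15; 0 0 0.05 0 0 0 15; 0 0 0.05 0 0 0 15; 0 0 0.05 0 0 0 15; 0 0 0.05 0 0 0 15; 0 0 0 0 0 0 15"}}

```text
t: 9.45
ee_pos: [0.5197, -0.2438, 0.1398]
ee_rot: [-0.0, 0.725, 0.689, -0.0]
ft_force: [-0.0, -0.3, -1.7]
grip_width: 0.25
grasp_force: 59.4
```

{"method": "send_rows", "body": {"moves": "0 0 0.05 0 0 0 15; 0 0 0.05 0 0 0 15; 0 0 0.05 0 0 0 15; 0 0 0.05 0 0 0 15; 0 0 0 0 0 0 15; 0 0 0 0 0 0 15"}}

```text
t: 10.05
ee_pos: [0.5197, -0.2438, 0.132]
ee_rot: [-0.0, 0.725, 0.689, -0.0]
ft_force: [0.7, -0.3, -1.9]
grip_width: 0.25
grasp_force: 59.4
```

{"method": "send_rows", "body": {"moves": "0 0 0.025 0 0 0 15; 0 0 0.025 0 0 0 15; 0 0 0.025 0 0 0 15; 0 0 0.025 0 0 0 15; 0 0 0 0 0 0 15"}}

```text
t: 10.55
ee_pos: [0.5198, -0.2438, 0.1279]
ee_rot: [-0.0, 0.725, 0.689, 0.0]
ft_force: [0.9, 0.5, -1.7]
grip_width: 0.251
grasp_force: 59.4
```

{"method": "send_rows", "body": {"moves": "0 0 0.025 0 0 0 15; 0 0 0.025 0 0 0 15; 0 0 0.025 0 0 0 15; 0 0 0.025 0 0 0 15; 0 0 0 0 0 0 15"}}

```text
t: 11.05
ee_pos: [0.5198, -0.2441, 0.1244]
ee_rot: [0.0, 0.725, 0.689, 0.0]
ft_force: [-1.7, -0.0, 5.5]
grip_width: 0.247
grasp_force: 60.4
```

{"method": "send_rows", "body": {"moves": "0 0 0.025 0 0 0 15; 0 0 0.025 0 0 0 15; 0 0 0.025 0 0 0 15; 0 0 0 0 0 0 15"}}

```text
t: 11.45
ee_pos: [0.5198, -0.2442, 0.1216]
ee_rot: [0.0, 0.725, 0.689, 0.0]
ft_force: [-1.4, 0.2, 7.1]
grip_width: 0.244
grasp_force: 60.7
```

{"method": "send_rows", "body": {"moves": "0 0 0.025 0 0 0 15; 0 0 0.025 0 0 0 15; 0 0 0.025 0 0 0 15; 0 0 0 0 0 0 15"}}

```text
t: 11.85
ee_pos: [0.5198, -0.2442, 0.1189]
ee_rot: [0.0, 0.725, 0.689, 0.0]
ft_force: [-3.1, 1.2, 8.8]
grip_width: 0.247
grasp_force: 61.0
```

{"method": "send_rows", "body": {"moves": "0 0 0.025 0 0 0 15; 0 0 0.025 0 0 0 15; 0 0 0.025 0 0 0 15; 0 0 0 0 0 0 15"}}

```text
t: 12.25
ee_pos: [0.5198, -0.2443, 0.1162]
ee_rot: [0.0, 0.725, 0.689, 0.0]
ft_force: [-3.7, 1.6, 11.0]
grip_width: 0.251
grasp_force: 61.2
```

{"method": "send_rows", "body": {"moves": "0 0 0.025 0 0 0 15; 0 0 0.025 0 0 0 15; 0 0 0 0 0 0 15"}}

```text
t: 12.55
ee_pos: [0.5198, -0.2444, 0.1144]
ee_rot: [0.0, 0.725, 0.689, 0.0]
ft_force: [-4.1, 1.1, 12.1]
grip_width: 0.25
grasp_force: 61.3
```

{"method": "send_rows", "body": {"moves": "0 0 0.025 0 0 0 15; 0 0 0.025 0 0 0 15; 0 0 0 0 0 0 15"}}

```text
t: 12.85
ee_pos: [0.5197, -0.2445, 0.1125]
ee_rot: [0.0, 0.725, 0.689, 0.0]
ft_force: [-4.1, 1.5, 12.0]
grip_width: 0.247
grasp_force: 61.4
```

{"method": "send_rows", "body": {"moves": "0 0 0.025 0 0 0 15; 0 0 0.025 0 0 0 15; 0 0 0 0 0 0 15"}}

```text
t: 13.15
ee_pos: [0.5198, -0.2446, 0.1107]
ee_rot: [0.0, 0.725, 0.689, 0.0]
ft_force: [-3.5, 1.1, 13.0]
grip_width: 0.249
grasp_force: 61.6
```

{"method": "send_rows", "body": {"moves": "0 0 0.025 0 0 0 15; 0 0 0.025 0 0 0 15; 0 0 0 0 0 0 15"}}

```text
t: 13.45
ee_pos: [0.5201, -0.2448, 0.1084]
ee_rot: [0.001, 0.725, 0.689, 0.0]
ft_force: [-2.3, -0.6, 7.6]
grip_width: 0.248
grasp_force: 61.4
```

It clicked: the push fell from 14.7 N to 9.3 N, and the height of the foot matches the well floor. Letting the head rise before opening.

{"method": "send_rows", "body": {"moves": "0 0 -0.05 0 0 0 15; 0 0 -0.05 0 0 0 15; 0 0 -0.04 0 0 0 15; 0 0 0 0 0 0 15; 0 0 0 0 0 0 15"}}

```text
t: 13.95
ee_pos: [0.5201, -0.2447, 0.113]
ee_rot: [0.001, 0.725, 0.689, -0.0]
ft_force: [-0.9, -0.5, 5.2]
grip_width: 0.252
grasp_force: 60.9
```

{"method": "send_rows", "body": {"moves": "0 0 -0.025 0 0 0 15; 0 0 0 0 0 0 15; 0 0 0 0 0 0 30; 0 0 0 0 0 0 45; 0 0 0 0 0 0 60; 0 0 0 0 0 0 60; 0 0 0 0 0 0 60; 0 0 0 0 0 0 60"}}

```text
t: 14.75
ee_pos: [0.5197, -0.2437, 0.1136]
ee_rot: [-0.0, 0.725, 0.689, 0.0]
ft_force: [0.0, -0.1, -0.0]
grip_width: 0.702
grasp_force: 0.0
```

{"method": "send_rows", "body": {"moves": "0 0 -0.2 0 0 0 60; 0 0 -0.4 0 0 0 60; 0 0 -0.6 0 0 0 60; 0 0 -0.8 0 0 0 60; 0 0 -0.8 0 0 0 60; 0 0 -0.8 0 0 0 60; 0 0 0 0 0 0 60; 0 0 0 0 0 0 60"}}

```text
t: 15.55
ee_pos: [0.5202, -0.2443, 0.2595]
ee_rot: [0.001, 0.725, 0.689, 0.001]
ft_force: [0.4, 0.2, -0.3]
grip_width: 0.699
grasp_force: 0.0
```

```bash
python3 go.py 0.5206 -0.2442 0.25 -0.05
python3 - <<'E'
from plant import imaging
import cv2,pickle,numpy as np
g={}
for n in("wrist","side"):
    f=imaging.grab_frame(n);pickle.dump(f,open(f"pics/{n}4.pkl","wb"));g[n]=f["frame"][:,:,::-1]
o=np.zeros((400,800,3),np.uint8)
o[:,:480]=cv2.resize(g["wrist"][110:310,130:370],(480,400),interpolation=2)
o[:,480:]=cv2.resize(g["side"][85:375,150:300],(320,400),interpolation=cv2.INTER_AREA) if 0 else cv2.resize(g["side"][215:375,170:298],(320,400),interpolation=2)
cv2.imwrite("pics/e.png",cv2.convertScaleAbs(o,alpha=1.5))
E
```

```text
t 15.55 pos [ 0.5202 -0.2443  0.2595] yaw -0.0506 turn wz -0.0006 tilt fix [ 0.0032  0.0002 -0.    ]
units [0.002 0.01  0.238] F [ 0.4   0.24 -0.27] grip 0.699 0.0
```

View pics/e.png

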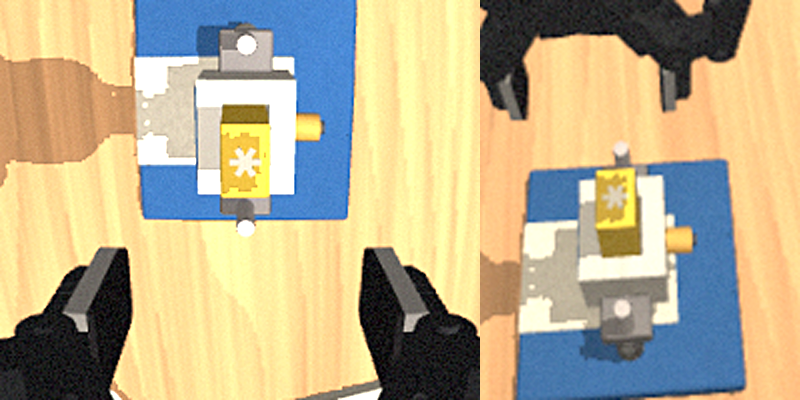

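The cartridge stands upright in the well, with the gripper clear. I'll check its height against the side view.

Run:
```python
from h import *
import pickle
s=pickle.load(open("pics/side4.pkl","rb"))
for dz in(0,.005,.009):
    P=obj(.5205,-.2435,-.05,[(.011,.017,.136+dz),(.011,-.017,.136+dz),(-.011,-.017,.136+dz),(-.011,.017,.136+dz),(-.012,-.018,.092),(.012,-.018,.092)])
    print(dz,((proj(s,P)-[170,215]+.5)*2.5-.5+[480,0]).round(0).tolist())
```

```text
0 [[635.0, 167.0], [636.0, 226.0], [595.0, 229.0], [595.0, 169.0], [600.0, 259.0], [642.0, 256.0]]
0.005 [[634.0, 163.0], [635.0, 222.0], [594.0, 225.0], [594.0, 166.0], [600.0, 259.0], [642.0, 256.0]]
0.009 [[634.0, 160.0], [635.0, 220.0], [593.0, 222.0], [594.0, 162.0], [600.0, 259.0], [642.0, 256.0]]
```

The measured corners (597,171), (636,169), (640,225) and (601,228) match the fully home height (dz = 0).

```bash
python3 -c "
from plant import env
print(env.finish_job())"
```

```text
the job is handed in; nothing more can be done
None
```

The yellow cartridge clicked past the ball at about 15 N and sits fully home in the punch well, with the gripper clear and the job handed in at about 16 s; I moved nothing else on the desk.

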